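Seat a gap gauge and hold the inspection mirror on its mark

TASK

Take the flat gauge out of its wooden stand, put its blade down into the slot of the gap block until its shoulder rests on the block, and let go of it. Then turn the inspection mirror by the yellow bar on top until the small camera, looking into the mirror, has the gauge's orange mark in the middle of its view, left to right. The mirror springs back when released, so finish while still holding it at that angle, and leave the other things on the bench where they are.

Things in the scene. Friction and masses are not known exactly. Their poses are not given: they have to be found in the camera images.
- gauge: Loose flat gauge, 100 g, upright in its stand. Origin: middle of the blade's lower end, z up along the blade. Steel blade 5 mm thick (x), 36 mm wide (y), z 0 to 55 mm; dark shoulder 20 x 54 mm, z 55 to 65; red grip tab 12 mm thick (x), 26 mm wide (y), z 65 to 107: pinch it across x. Same front and back: either face may look to the mirror.
- gauge_mark (a point): Centre of the orange mark on the blade (painted on both faces, 30 mm wide, 20 mm high), 22 mm above the blade's lower end, on the blade's mid-plane.
- gauge_stand: Fixed wooden stand, base 70 x 90 mm, block 62 mm high. Origin under its centre; at the start the gauge hangs in its upright slot by the shoulder, blade end 7 mm above the bench, axes parallel to the stand's.
- gap_block: Fixed aluminium block, blue top, base 62 x 84 mm, 75 mm high. Origin on the bench under its slot. Slot opens upward at the centre: 8 mm (x) by 40 mm (y), 3 mm bevel. Seated, the gauge's shoulder rests on the top, blade end 20 mm above the bench, axes parallel to the block's (or half a turn round); the mark, 42 mm up, shows in the window of the +x side, which looks roughly to the mirror.
- mirror: Mirror 58 x 46 mm in a grey frame, turning on an upright axis on the camera's base. Origin on the axis at bench height; z up; x: where the glass faces; glass on the axis. Yellow grip bar on top, on the axis, 10 mm thick (x), 40 mm long (y), 78 to 118 mm up: pinch across x. Turns from its rest stop only about +z, to 1.2 rad (0.4 to 0.85 needed); a spring (0.02 to 0.09 N m) turns it back.
- camera_lens (a point): Front of the lens of the small fixed black camera, 42 mm above the bench and 140 mm from the mirror's axis. It looks level, straight at the mirror's axis.
- sight_line: Not solid: the camera's central line of sight after the mirror. Origin on the mirror's axis, 42 mm up; x along the reflected line, level; y to its left. It turns twice as far as the mirror. Right when the glass faces halfway between the directions to lens and mark, seen from above. The mark's y in this frame is the miss.
- tin: Bystander: open quarter litre tin, 71 mm across, 66 mm high.
- tape: Bystander: cream masking tape roll, 92 mm across, 26 mm high.
- clear_bottle: Bystander: grey dosing bottle with black push knob, 73 mm across, 118 mm high.
- red_marker: Bystander: white marker pen with red cap, 123 mm long.
- cutter: Bystander: yellow cutter, 182 mm long.
- scraper: Bystander: paint scraper with red handle, 160 mm long.
Not all that is in view belongs to the job. Of the things that look like the gauge, the smaller one is meant.

How it is judged:
On the way, in this order (a step that is already met when the one before it is completed fails the run):
1. the gauge is seated in the gap block and let go (z of gauge in the frame of gap_block between 0.015 and 0.024 m and horizontal distance between gauge and gap_block below 0.008 m and angle between gauge's own z axis and vertical below 0.1 rad and contact force between the fingers and gauge below 0.1 N), for 0.2 s.
2. the mirror is held by the fingers with the mark in the middle of the camera's view (all of step 1 and y of gauge_mark in the frame of sight_line between -0.015 and 0.015 m and x of gauge_mark in the frame of sight_line above 0.05 m and contact force between the fingers and mirror above 1 N and angular speed of mirror below 0.1 rad/s), for 0.5 s.
At the end, for the whole second after the job is handed in: The gauge is upright and let go in the block's slot, within 4 mm of fully down and 8 mm of centre; the reflected line of sight passes within 15 mm, left to right, of the mark's centre; the fingers still hold the mirror (over 1 N) and it is not turning (all of step 2); the arm keeps its last pose, push and grip.
It fails at once if a bystander is moved by more than 30 mm (distance of any of tin, tape, clear_bottle, red_marker, cutter, scraper from where it was at the start of the episode above 0.03 m).
It also fails if it takes over 51 s, if anything falls off the work surface, if the arm or the gripper's body presses on something with over 40 N, if the wrist force passes 120 N, or if a joint passes its speed limit or range.

ROBOT

A 7-joint arm with a two-finger parallel gripper is mounted at the origin on a cart in front of the work surface, level with it; the furniture and walls round the work are solid. World frame = base frame: x ahead of the robot, y to its left, z up, the work surface at z = 0. Lengths are in m, angles in rad, forces in N, time in s.
With the tool pointing down it reaches from about 0.4 to 0.875 m from the base axis. Payload 19.3 kg.
Tool frame: the origin (TCP) lies at the very end of the fingers, on their centre line; the grasp point (between the pads) lies 19 mm behind it (grip_depth is the distance from the TCP to the grasp point, in m); z points along the fingers, y is the direction in which the jaws open and shut (so a half turn about z gives the same grasp; the last joint's range is limited). The gripper opens to 85 mm and grips with 20 to 120 N. Pads are 22 mm wide; open, the fingers measure 114 mm over their backs; the gripper's body (76 mm by 85 mm) begins 54 mm behind the grasp point. The pads swing forward as they close: fully open they stand 13 mm farther back than shut.
Start: joints at [1.053, 0.521, -0.036, 1.599, 0.021, 1.021, -0.113], TCP at [0.271, -0.563, 0.231] pointing down, gripper open.
Joint ranges: [-2.91, 2.91], [-0.3, 2.13], [-1.5, 1.42], [0.17, 2.43], [-1.26, 4.41], [0.16, 1.93], [-2.52, 2.52]. Speed limits (rad/s): [1.89, 1.89, 2.39, 2.39, 3.01, 3.01, 3.01].

INTERFACE

Orientations are given as a rotation vector (axis times angle).
In Python, from workcell import * gives the robot as it stands.
- The arm moves only by the shell command python3 -m inch 'ROWS' [OPENING] [FORCE]. ROWS is JSON, one flat list of numbers, 6 for each row, row after row: the shift along the tool's x, y, z in m, then the turn, a rotation vector about the tool's x, y, z in rad. A call has 1 to 5 rows; each row is the pose to reach, as a shift and turn from the pose commanded when the call began, along the tool's axes at that moment; what a row does not reach only later rows make up. A row lasts 1/8 s, in which the tool goes at most 62.5 mm and 10.7 degrees, less where a joint would pass 70% of its speed; a pose out of reach is approached as far as the arm can. A call with a gripper value outside its range is refused whole. OPENING is the opening, from 0 (shut) to 1 (fully open), set as the call begins (- or left out, the last holds). The fingers move at their own pace and stop on an object; FORCE is the grip in N (left out, the last holds). Time passes only in rows, so rows that repeat a pose let the fingers close. It gives the time, the measured TCP pose, the force and the opening at its end, in the units of the state.
- sense(): the state, without advancing time (a new reading comes with each control period).
- get_image(name): name is "side" or "top" or "wrist"; returns a dict with "frame" (384x512x3 uint8, blue, green, red), "fx", "fy", "cx", "cy" (pixels), "eye" and "orientation" of the camera in the world; the wrist camera has in their place "hand_eye" (4x4, takes a point from camera to tool coordinates, whose origin is the TCP and whose axes are the flange's). Camera axes: x right, y up, looking along -z (the intrinsics and any distortion apply to the point x, -y, -z); pixel columns grow to the right and rows downward; lengths in m; the calibration is good to about 2 mm. A picture is of the moment at which its call begins: read the wrist's pose just before it. There is no depth.
- job_done(): hands the job in, once; it reports no verdict.
The state is a dict: "t": time; "q": joint angles; "joint_vel": joint speeds; "tau": joint torques, N m; "ee_pos": TCP position; "orientation": TCP orientation; "wrist_force": force on the tool from outside, world axes, zero at the start; "ft_torque": the same for the moment, N m; "width": finger opening in m.
Only numpy, scipy, OpenCV 4.12 (cv2) and the standard library are available. Lean on these libraries where they do the work, as an engineer would, in place of code of your own. Each camera call takes 0.05 s, during which the arm holds its last target.

## Working session

There is one attempt and no reset: what is moved stays moved. The work goes in short steps, Python scripts to look and compute and a shell command to move; the robot and the scene stay as the last step left them, time stands still between calls to the robot, and variables do not carry over. Pictures are saved under pics/ and viewed, and the job is handed in when it is done.

```bash
ls; mkdir -p pics; cat > h.py <<'E'
from workcell import *
import numpy as np, cv2, json
from scipy.spatial.transform import Rotation as R
E
python3 - <<'E'
from h import *
s=sense()
for k in s: print(k,np.round(s[k],4))
for n in ["side","top","wrist"]:
    d=get_image(n); cv2.imwrite(f"pics/{n}0.png",d["frame"])
    print(n,{k:np.round(v,4).tolist() for k,v in d.items() if k!="frame"})
E
```

```text
pics
t 0.0
q [ 1.0528  0.522  -0.0363  1.6     0.0212  1.0211 -0.1128]
joint_vel [ 0.0005 -0.0008  0.0005 -0.0001 -0.0007 -0.0008 -0.0001]
tau [ 1.2000e-03 -9.2710e+01  1.9811e+00 -3.6994e+01  1.8100e-02  8.1000e-03
 -0.0000e+00]
ee_pos [ 0.2704 -0.5631  0.2307]
orientation [-3.062e+00 -6.972e-01  5.000e-04]
wrist_force [-0.1535 -0.4426 -0.1894]
ft_torque [-0.0321  0.0101  0.0214]
width 0.0854
side {'fx': 414.0875, 'fy': 414.0875, 'cx': 258.3278, 'cy': 188.0925, 'eye': [-0.6143, 0.3284, 0.7723], 'orientation': [0.6875, -0.9983, -1.6768]}
top {'fx': 468.2853, 'fy': 468.2853, 'cx': 252.5925, 'cy': 201.3343, 'eye': [0.3924, -0.0709, 1.3182], 'orientation': [0.1115, -0.1155, -1.5652]}
wrist {'fx': 318.129, 'fy': 318.129, 'cx': 261.5357, 'cy': 195.03, 'hand_eye': [[-0.0012, 0.961, 0.2764, 0.0704], [1.0, 0.001, 0.0007, 0.0], [0.0004, 0.2764, -0.961, -0.1435], [0.0, 0.0, 0.0, 1.0]]}
```

View pics/top0.png

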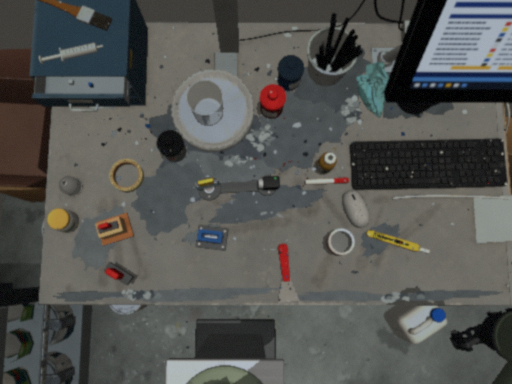

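View pics/side0.png

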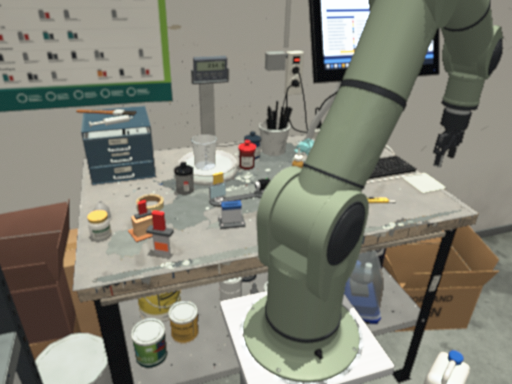

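View pics/wrist0.png

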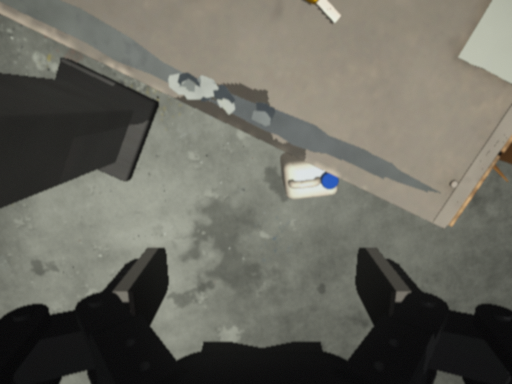

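```bash
cat >> h.py <<'E'
def ray(d,u,v,M=None):
    # returns eye, dir in world
    c=np.array([(u-d["cx"])/d["fx"],-(v-d["cy"])/d["fy"],-1.0])
    if M is None:
        Rm=R.from_rotvec(d["orientation"]).as_matrix(); e=np.array(d["eye"])
    else: Rm=M[:3,:3]; e=M[:3,3]
    return e,Rm@c
def onz(d,u,v,z,M=None):
    e,r=ray(d,u,v,M); return e+r*(z-e[2])/r[2]
def proj(d,p,M=None):
    if M is None:
        Rm=R.from_rotvec(d["orientation"]).as_matrix(); e=np.array(d["eye"])
    else: Rm=M[:3,:3]; e=M[:3,3]
    c=Rm.T@(np.array(p)-e); return d["cx"]+d["fx"]*c[0]/-c[2], d["cy"]-d["fy"]*c[1]/-c[2]
def wristM(d,s):
    T=np.eye(4);T[:3,:3]=R.from_rotvec(s["orientation"]).as_matrix();T[:3,3]=s["ee_pos"]
    return T@np.array(d["hand_eye"])
E
python3 - <<'E'
from h import *
t=cv2.imread("pics/top0.png");s=cv2.imread("pics/side0.png")
cv2.imwrite("pics/tc.png",cv2.resize(t[145:310,50:300],None,fx=3.2,fy=3.2,interpolation=cv2.INTER_CUBIC)[:600])
cv2.imwrite("pics/sc.png",cv2.resize(s[150:260,80:280],None,fx=4,fy=4,interpolation=cv2.INTER_CUBIC))
d=get_image("top")
for n,u,v,z in [("stand",112,229,.07),("big",118,273,.11),("block",211,236,.075),("mir",205,184,.118),("cam",269,183,.06),("tape",126,175,.026),("bottle",171,145,.11),("scr",285,270,.01),("tin",341,242,.066)]: print(n,onz(d,u,v,z).round(3))
E
```

```text
stand [0.499 0.301 0.07 ]
big [0.383 0.269 0.11 ]
block [0.48  0.036 0.075]
mir [0.612 0.05  0.118]
cam [ 0.626 -0.118  0.06 ]
tape [0.654 0.282 0.026]
bottle [0.719 0.143 0.11 ]
scr [ 0.391 -0.164  0.01 ]
tin [ 0.466 -0.31   0.066]
```

View pics/tc.png

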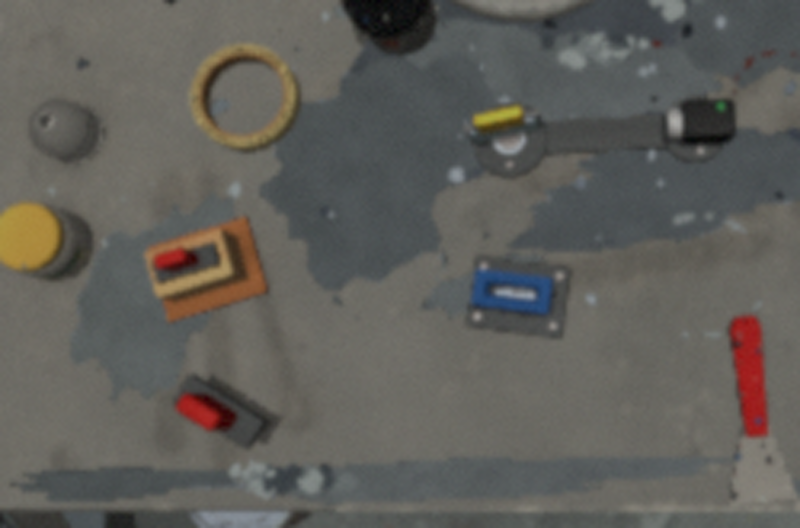

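View pics/sc.png

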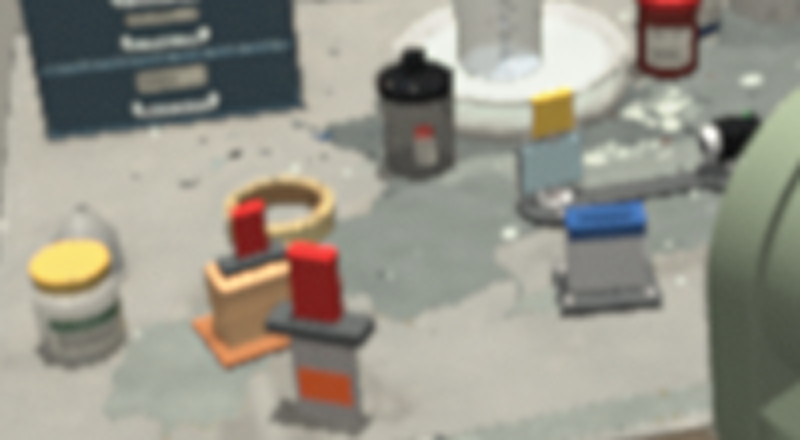

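```bash
cat >> h.py <<'E'
def yaw_of(s):
    x=R.from_rotvec(s["orientation"]).as_matrix()[:,0]; return np.degrees(np.arctan2(x[1],x[0]))
def downR(yawdeg):
    a=np.radians(yawdeg); x=[np.cos(a),np.sin(a),0]; y=[np.sin(a),-np.cos(a),0]
    return np.array([x,y,[0,0,-1]]).T
def go(p,yawdeg):
    s=sense(); R0=R.from_rotvec(s["orientation"]).as_matrix()
    print("now",np.round(s["ee_pos"],4),"yaw",round(yaw_of(s),2),"t",s["t"])
    sh=R0.T@(np.array(p)-s["ee_pos"]); rv=R.from_matrix(R0.T@downR(yawdeg)).as_rotvec()
    print("row",np.round(sh,4).tolist(),np.round(rv,4).tolist())
E
python3 -c "
from h import *
go([.35,-.3,.33],45); go([.5,.22,.35],90)"
```

```text
now [ 0.2705 -0.5632  0.231 ] yaw 25.65 t 0.2
row [0.1856, -0.2029, -0.0989] [-0.0007, -0.0001, -0.3376]
now [ 0.2705 -0.5632  0.231 ] yaw 25.65 t 0.2
row [0.546, -0.6067, -0.1187] [-0.0006, -0.0003, -1.123]
```

```bash
python3 -m inch '[0.186,-0.203,-0.1,0,0,-0.34, 0.186,-0.203,-0.1,0,0,-0.34, 0.186,-0.203,-0.1,0,0,-0.34, 0.186,-0.203,-0.1,0,0,-0.34, 0.186,-0.203,-0.1,0,0,-0.34]'; python3 -c "
from h import *
go([.5,.22,.35],90)"
```

```text
t: 0.82
ee_pos: [0.351, -0.2976, 0.3324]
orientation: [2.899, 1.208, 0.001]
wrist_force: [1.0, -0.6, 0.7]
width: 0.0851
now [ 0.351  -0.2976  0.3324] yaw 45.22 t 0.825
row [0.4724, -0.2587, -0.0179] [0.001, 0.0003, -0.7815]
```

```bash
python3 -m inch '[0.11,-0.06,-0.005,0,0,-0.2, 0.22,-0.12,-0.01,0,0,-0.36, 0.26,-0.14,-0.018,0,0,-0.5, 0.28,-0.15,-0.018,0,0,-0.6, 0.30,-0.16,-0.018,0,0,-0.7]'; python3 -c "
from h import *
go([.5,.22,.35],90)"
```

```text
t: 1.45
ee_pos: [0.4404, 0.0008, 0.3484]
orientation: [2.308, 2.13, 0.0]
wrist_force: [2.4, -0.9, -0.7]
width: 0.0855
now [0.4404 0.0008 0.3484] yaw 85.41 t 1.45
row [0.2233, 0.0418, -0.0017] [0.0008, 0.0004, -0.0801]
```

```bash
python3 -m inch '[0.223,0.042,-0.002,0,0,-0.08,0.223,0.042,-0.002,0,0,-0.08,0.223,0.042,-0.002,0,0,-0.08,0.223,0.042,-0.002,0,0,-0.08,0.223,0.042,-0.002,0,0,-0.08]'; python3 - <<'E'
from h import *
import pickle
s=sense(); d=get_image("wrist"); pickle.dump((s,d),open("w1.pkl","wb"))
print(s["ee_pos"],yaw_of(s),s["joint_vel"].round(4) if hasattr(s["joint_vel"],'round') else s["joint_vel"])
cv2.imwrite("pics/w1.png",cv2.resize(d["frame"],(768,576),interpolation=cv2.INTER_CUBIC))
E
```

```text
t: 2.08
ee_pos: [0.5002, 0.2206, 0.3494]
orientation: [-2.219, -2.221, 0.0]
wrist_force: [0.8, -1.7, -0.6]
width: 0.0855
[0.50021947 0.22062474 0.34938376] 90.05468923933634 [ 0.0533 -0.0346  0.0306  0.0378 -0.0079 -0.0005  0.0397]
```

View pics/w1.png

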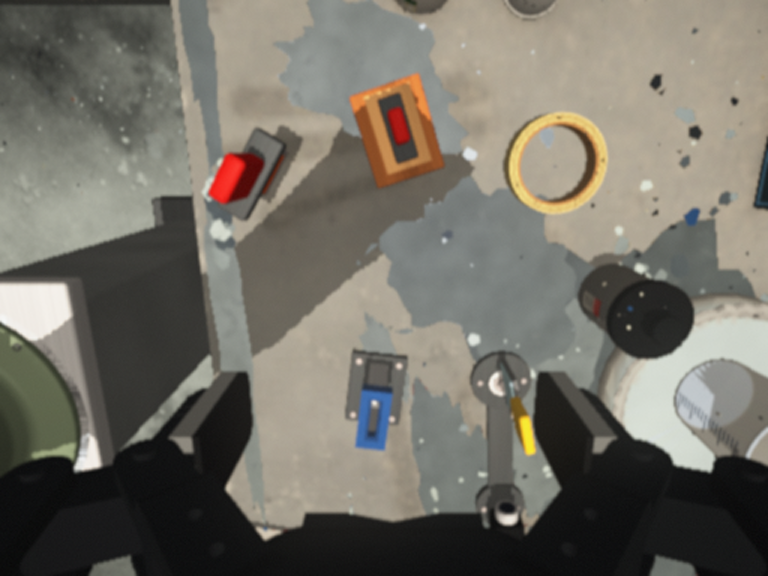

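```bash
python3 - <<'E'
from h import *
import pickle
s,d=pickle.load(open("w1.pkl","rb")); M=wristM(d,s)
hsv=cv2.cvtColor(d["frame"],cv2.COLOR_BGR2HSV)
def msk(lo,hi): return cv2.inRange(hsv,np.array(lo),np.array(hi))
def rep(n,m,z,box):
    k=np.zeros_like(m); x0,y0,x1,y1=box; k[y0:y1,x0:x1]=m[y0:y1,x0:x1]
    cs,_=cv2.findContours(k,cv2.RETR_EXTERNAL,cv2.CHAIN_APPROX_NONE); c=max(cs,key=cv2.contourArea)
    P=np.array([onz(d,u,v,z,M)[:2] for u,v in c[:,0,:]])*1000
    r=cv2.minAreaRect(P.astype(np.float32)); b=cv2.boxPoints(r)
    # long axis
    e0=b[1]-b[0];e1=b[2]-b[1]; e=e0 if np.linalg.norm(e0)>np.linalg.norm(e1) else e1
    print(n,len(c),"ctr",np.round(r[0],1),"size",np.round(r[1],1),"long axis yaw",round(np.degrees(np.arctan2(e[1],e[0]))%180,1), cv2.boundingRect(c))
red=msk((0,150,60),(8,255,255))|msk((172,150,60),(180,255,255))
rep("tab",red,.112,(235,60,300,120))
rep("base",msk((5,120,60),(25,255,255)),.0,(220,40,310,135))
rep("blue",msk((100,150,40),(125,255,255)),.075,(225,230,275,310))
rep("bar",msk((20,150,80),(35,255,255)),.11,(320,250,370,315))
f=d["frame"]
a=cv2.resize(f[40:140,220:310],None,fx=4,fy=4,interpolation=cv2.INTER_CUBIC)
b=cv2.resize(f[225:355,220:370],None,fx=4,fy=4,interpolation=cv2.INTER_CUBIC)
H=np.zeros((max(a.shape[0],b.shape[0])+0,a.shape[1]+b.shape[1]+0,3),np.uint8);H[:a.shape[0],:a.shape[1]]=a;H[:b.shape[0],a.shape[1]:]=b
cv2.imwrite("pics/w1z.png",H[:600,:]); print(H.shape)
E
```

```text
tab 59 ctr [504.5 313. ] size [12.4 26.2] long axis yaw 107.3 (258, 71, 16, 26)
base 209 ctr [504.6 313.2] size [70.5 90.6] long axis yaw 107.6 (233, 49, 63, 76)
blue 104 ctr [480.8  41.2] size [61.4 26.7] long axis yaw 82.6 (238, 260, 22, 39)
bar 79 ctr [619.1  55.1] size [13.  59.3] long axis yaw 106.3 (341, 266, 16, 37)
(520, 960, 3)
```

View pics/w1z.png

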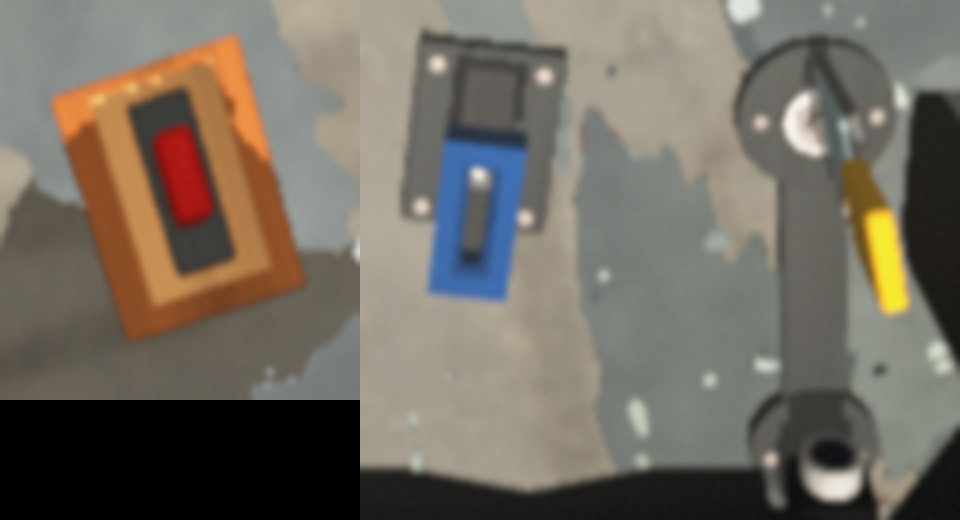

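```bash
python3 -c "
from h import *
go([.5045,.313,.2],107.5)
go([.5045,.313,.078],107.5)"
```

```text
now [0.5003 0.2186 0.3494] yaw 89.94 t 2.125
row [0.0943, 0.0043, 0.1495] [-0.0011, -0.0003, -0.3064]
now [0.5003 0.2186 0.3494] yaw 89.94 t 2.125
row [0.0943, 0.0044, 0.2715] [-0.0011, -0.0003, -0.3064]
```

```bash
python3 -m inch '[0.094,0.004,0.14,-0.001,0,-0.306,0.094,0.004,0.14,-0.001,0,-0.306,0.094,0.004,0.15,-0.001,0,-0.306,0.094,0.004,0.15,-0.001,0,-0.306]' 0.6; python3 - <<'E'
from h import *
go([.5045,.313,.078],107.5)
s=sense(); d=get_image("wrist"); 
M=wristM(d,s); print(proj(d,[.5045,.313,.114],M))
cv2.imwrite("pics/w2.png",d["frame"])
E
```

```text
t: 2.62
ee_pos: [0.5035, 0.3111, 0.197]
orientation: [-1.858, -2.531, 0.006]
wrist_force: [-0.6, -0.1, 1.2]
width: 0.0512
now [0.5035 0.3111 0.197 ] yaw 107.43 t 2.625
row [0.0017, 0.0021, 0.119] [-0.004, 0.001, -0.0013]
(np.float64(263.9959144528636), np.float64(199.54074767612602))
```

View pics/w2.png

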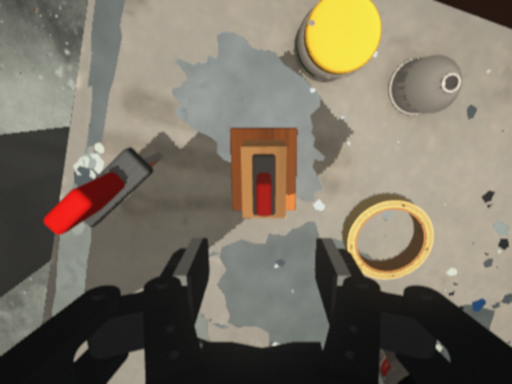

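```bash
python3 -m inch '[0.001,0.001,0.06,-0.003,0.001,0,0.001,0.001,0.105,-0.003,0.001,0,0.001,0.001,0.119,-0.003,0.001,0,0.001,0.001,0.119,-0.003,0.001,0]'; python3 - <<'E'
from h import *
go([.5045,.313,.078],107.5)
s=sense(); d=get_image("wrist"); cv2.imwrite("pics/w3.png",d["frame"])
E
```

```text
t: 3.18
ee_pos: [0.5065, 0.3125, 0.0823]
orientation: [1.861, 2.528, 0.007]
wrist_force: [0.9, 0.2, 0.8]
width: 0.0513
now [0.5065 0.3125 0.0823] yaw 107.3 t 3.175
row [0.001, -0.0018, 0.0043] [0.0051, -0.0007, -0.0036]
```

View pics/w3.png

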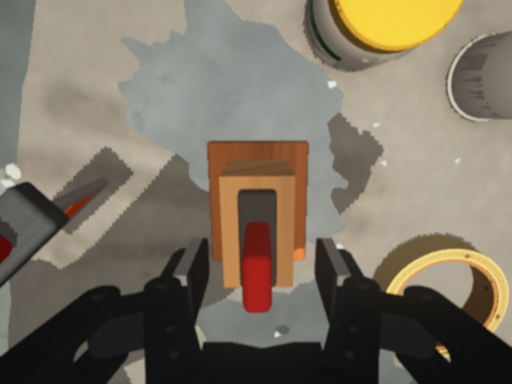

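```bash
python3 -m inch '[0.001,-0.002,0.003,0.005,0,0,0.001,-0.002,0.003,0.005,0,0]' ; python3 -m inch '[0,0,0,0,0,0,0,0,0,0,0,0,0,0,0,0,0,0,0,0,0,0,0,0]' 0 60; python3 - <<'E'
from h import *
s=sense();print(s["wrist_force"],s["ft_torque"],s["width"],s["ee_pos"],yaw_of(s))
E
```

```text
t: 3.48
ee_pos: [0.5037, 0.3135, 0.0789]
orientation: [-1.86, -2.53, -0.001]
wrist_force: [0.2, 0.7, -1.3]
width: 0.0514
t: 3.98
ee_pos: [0.5036, 0.3134, 0.0782]
orientation: [-1.86, -2.53, -0.0]
wrist_force: [0.7, -1.2, 5.4]
width: 0.0114
[ 0.66306413 -1.16773885  5.39029662] [-0.14889566  0.03306474 -0.05454872] 0.011407042357959026 [0.50363472 0.31344936 0.07821363] 107.35570423176658
```

```bash
python3 -m inch '[0,0,-0.03,0,0,0,0,0,-0.08,0,0,0,0,0,-0.12,0,0,0,0,0,-0.12,0,0,0]'; python3 - <<'E'
from h import *
s=sense();print(s["wrist_force"],s["width"])
go([.4808,.043,.2],82.6)
E
```

```text
t: 4.47
ee_pos: [0.5045, 0.314, 0.2006]
orientation: [1.861, 2.531, 0.005]
wrist_force: [0.3, -0.2, -1.1]
width: 0.0113
[ 0.34223471 -0.17198025 -1.08828974] 0.01129100469422994
now [0.5045 0.314  0.2006] yaw 107.34 t 4.475
row [-0.2516, -0.1034, -0.0002] [0.0026, -0.0024, 0.4319]
```

```bash
python3 -c "
from h import *
go([.475,-.035,.22],82.6)"
python3 -m inch '[-0.06,-0.025,-0.01,0,0,0.12,-0.12,-0.05,-0.02,0,0,0.26,-0.18,-0.078,-0.02,0,0,0.38,-0.24,-0.1,-0.02,0,0,0.43,-0.29,-0.12,-0.02,0,0,0.432]'; python3 -c "
from h import *
go([.475,-.035,.22],82.6)"
```

```text
now [0.5045 0.314  0.2006] yaw 107.34 t 4.475
row [-0.3243, -0.1321, -0.0204] [0.0026, -0.0024, 0.4319]
t: 5.1
ee_pos: [0.475, 0.0014, 0.2171]
orientation: [-2.36, -2.072, 0.002]
wrist_force: [1.8, -0.2, -1.3]
width: 0.0112
now [0.475  0.0014 0.2171] yaw 82.56 t 5.1
row [-0.0361, 0.0047, -0.0029] [-0.0021, -0.0, -0.0008]
```

```bash

python3 -m inch '[-0.036,0.005,-0.003,0,0,0,-0.036,0.005,-0.003,0,0,0,-0.036,0.005,-0.003,0,0,0]'; python3 - <<'E'
from h import *
import pickle
s=sense(); d=get_image("wrist"); M=wristM(d,s); pickle.dump((s,d),open("w4.pkl","wb"))
print(s["joint_vel"])
hsv=cv2.cvtColor(d["frame"],cv2.COLOR_BGR2HSV)
def msk(lo,hi): return cv2.inRange(hsv,np.array(lo),np.array(hi))
m=msk((100,150,40),(125,255,255)); 
cs,_=cv2.findContours(m,cv2.RETR_EXTERNAL,cv2.CHAIN_APPROX_NONE); c=max(cs,key=cv2.contourArea)
print(cv2.boundingRect(c))
P=np.array([onz(d,u,v,.075,M)[:2] for u,v in c[:,0,:]])*1000
r=cv2.minAreaRect(P.astype(np.float32)); b=cv2.boxPoints(r); print(r,b)
cv2.imwrite("pics/w4.png",cv2.resize(d["frame"],(768,576),interpolation=cv2.INTER_CUBIC))
E
```

```text
t: 5.48
ee_pos: [0.4759, -0.0322, 0.2202]
orientation: [-2.358, -2.073, 0.001]
wrist_force: [-0.5, 0.2, 0.2]
width: 0.0115
[-0.01838868 -0.00247641 -0.00596712 -0.00086349 -0.00011526  0.00432127
  0.00122806]
(240, 63, 34, 75)
((480.6718444824219, 40.21455001831055), (62.02019500732422, 28.733264923095703), 83.12799072265625) [[462.698      11.146227 ]
 [491.22485     7.7082386]
 [498.6457     69.282875 ]
 [470.11884    72.72086  ]]
```

View pics/w4.png

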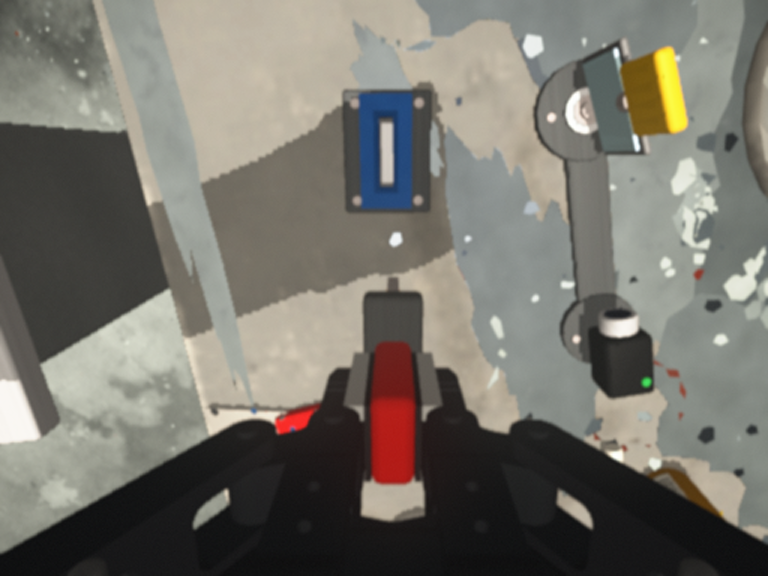

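```bash
python3 - <<'E'
from h import *
import pickle
s,d=pickle.load(open("w4.pkl","rb")); M=wristM(d,s)
f=d["frame"]; g=cv2.cvtColor(f,cv2.COLOR_BGR2GRAY)
hsv=cv2.cvtColor(f,cv2.COLOR_BGR2HSV)
k=np.zeros_like(g); k[70:135,245:270]=((hsv[...,1]<80)&(g>60))[70:135,245:270]*255
c=max(cv2.findContours(k,cv2.RETR_EXTERNAL,cv2.CHAIN_APPROX_NONE)[0],key=cv2.contourArea)
print("slot px",cv2.minAreaRect(c))
for z in (.075,.02):
  P=np.array([onz(d,u,v,z,M)[:2] for u,v in c[:,0,:]])*1000
  print(z,cv2.minAreaRect(P.astype(np.float32)))
Rt=R.from_rotvec(s["orientation"]).as_matrix()
def tool(u,v,z): return Rt.T@(onz(d,u,v,z,M)-s["ee_pos"])
zt=s["ee_pos"][2]-.071
print("tip",tool(261.5,186,zt),"shoulder corners",tool(242.5,196,zt+.055),tool(281.5,196,zt+.055))
print("tip row expected",proj(d,s["ee_pos"]+Rt@np.array([.018,0,.071]),M))
print("tab L/R", tool(249,320,s["ee_pos"][2]+.036),tool(275,320,s["ee_pos"][2]+.036))
cv2.imwrite("pics/w4z.png",cv2.resize(f[50:330,215:305],None,fx=4,fy=2,interpolation=cv2.INTER_CUBIC))
E
```

```text
slot px ((257.5, 101.0), (46.0, 9.0), 90.0)
0.075 ((481.564453125, 39.83666229248047), (38.46464157104492, 7.969005584716797), 82.13423919677734)
0.02 ((480.8809509277344, 40.29060363769531), (45.78908920288086, 9.486481666564941), 82.13426971435547)
tip [1.51717442e-02 1.01683473e-05 7.10113915e-02] shoulder corners [ 0.02394014 -0.00994196  0.0160398 ] [0.02392517 0.01043035 0.0159946 ]
tip row expected (np.float64(261.4805129777807), np.float64(182.05364195456264))
tab L/R [-0.01213618 -0.00505098 -0.03599787] [-0.01213666  0.00525987 -0.03602074]
```

View pics/w4z.png

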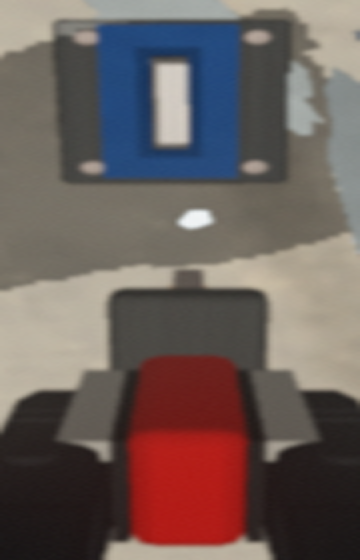

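```bash
python3 -c "
from h import *
go([.4814,.042,.165],82.7)"
```

```text
now [ 0.476  -0.0318  0.2204] yaw 82.68 t 5.525
row [0.0739, -0.0039, 0.0555] [-0.002, -0.0007, -0.0003]
```

```bash

python3 -m inch '[0.04,-0.002,0,-0.001,0,0,0.074,-0.004,0.02,-0.002,0,0,0.074,-0.004,0.045,-0.002,0,0,0.074,-0.004,0.055,-0.002,0,0,0.074,-0.004,0.055,-0.002,0,0]'; python3 - <<'E'
from h import *
import pickle
go([.4814,.042,.165],82.7)
s=sense(); d=get_image("wrist"); M=wristM(d,s); pickle.dump((s,d),open("w5.pkl","wb"))
print(proj(d,[.4812,.0401,.075],M))
f=d["frame"]
cv2.imwrite("pics/w5.png",cv2.resize(f[60:340,150:370],None,fx=3,fy=2,interpolation=cv2.INTER_CUBIC))
E
```

```text
t: 6.15
ee_pos: [0.4813, 0.0414, 0.1655]
orientation: [-2.359, -2.074, 0.0]
wrist_force: [0.8, 1.2, 0.1]
width: 0.0111
now [0.4813 0.0414 0.1655] yaw 82.64 t 6.15
row [0.0006, -0.0, 0.0005] [-0.0004, -0.0003, -0.001]
(np.float64(261.57408424547214), np.float64(200.44737926494108))
```

View pics/w5.png

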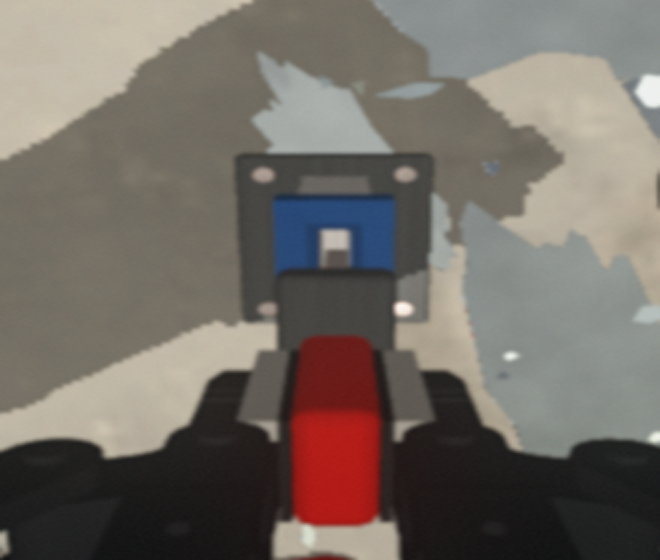

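```bash
python3 - <<'E'
from h import *
import pickle
s,d=pickle.load(open("w5.pkl","rb")); M=wristM(d,s)
Rt=R.from_rotvec(s["orientation"]).as_matrix()
def tool(u,v,z): return (Rt.T@(onz(d,u,v,z,M)-s["ee_pos"]))*1000
for v in (172.5,174): print("slot end",tool(261.5,v,.075).round(1))
for v in (156.5,158,159): print("top edge",tool(261.5,v,.075).round(1))
for v in (183,185,187):print("tip end",tool(262,v,s["ee_pos"][2]-.071).round(1))
for v in (194,196):print("sh end",tool(262,v,s["ee_pos"][2]-.006).round(1))
col=d["frame"][140:205,260:264].mean(1).round(0).astype(int)
for i,c in enumerate(col): print(140+i,c,end=' ')
E
```

```text
slot end [20.6  0.  90.6]
slot end [19.4  0.  90.5]
top edge [32.7  0.  90.6]
top edge [31.6  0.  90.6]
top edge [30.8  0.  90.6]
tip end [17.3  0.4 71. ]
tip end [15.9  0.4 71. ]
tip end [14.5  0.4 71. ]
sh end [27.9  0.2  6. ]
sh end [26.8  0.2  6. ]
140 [68 71 71] 141 [68 71 72] 142 [68 70 72] 143 [68 72 72] 144 [68 70 72] 145 [68 71 72] 146 [69 72 74] 147 [74 78 79] 148 [85 89 92] 149 [ 93  98 102] 150 [ 95 101 105] 151 [ 96 101 106] 152 [ 96 102 106] 153 [ 95 101 105] 154 [ 96 102 105] 155 [ 95  98 101] 156 [89 87 86] 157 [80 68 60] 158 [75 53 38] 159 [87 55 34] 160 [106  65  38] 161 [118  73  41] 162 [122  75  42] 163 [122  74  42] 164 [122  75  42] 165 [121  74  42] 166 [121  74  42] 167 [121  75  42] 168 [122  75  42] 169 [122  75  42] 170 [120  73  42] 171 [115  71  40] 172 [108  67  40] 173 [108  75  54] 174 [128 110 101] 175 [156 154 155] 176 [174 181 186] 177 [178 187 194] 178 [178 187 194] 179 [178 186 194] 180 [178 186 194] 181 [177 186 193] 182 [177 186 193] 183 [168 177 184] 184 [139 147 154] 185 [ 99 106 113] 186 [79 84 91] 187 [78 82 90] 188 [77 82 90] 189 [77 82 90] 190 [78 82 90] 191 [78 82 90] 192 [75 80 87] 193 [68 72 77] 194 [55 57 60] 195 [46 47 48] 196 [45 46 46] 197 [47 49 50] 198 [53 55 56] 199 [58 61 62] 200 [62 65 66] 201 [64 67 68] 202 [66 68 70] 203 [66 69 70] 204 [66 68 70]
```

```bash

python3 -m inch '[0.0015,0,0,0,0,0,0.0015,0,0.02,0,0,0,0.0015,0,0.035,0,0,0,0.0015,0,0.045,0,0,0,0.0015,0,0.045,0,0,0]'; python3 - <<'E'
from h import *
go([.4814,.042,.092],82.7)
s=sense();print(s["wrist_force"],s["ft_torque"])
E
```

```text
t: 6.82
ee_pos: [0.4817, 0.0426, 0.1206]
orientation: [-2.36, -2.073, -0.0]
wrist_force: [-0.0, 0.9, -1.1]
width: 0.0109
now [0.4817 0.0426 0.1206] yaw 82.61 t 6.825
row [-0.0006, -0.0002, 0.0286] [0.0, -0.0003, -0.0016]
[-0.01989124  0.87494951 -1.11077958] [ 0.02088169  0.01561455 -0.00598394]
```

Tip is at about 0.050, well inside the slot with no force. Going on down.

```bash

python3 -m inch '[0,0,0.015,0,0,0,0,0,0.025,0,0,0,0,0,0.028,0,0,0,0,0,0.028,0,0,0]'; python3 - <<'E'
from h import *
s=sense();print(s["wrist_force"],s["ft_torque"])
E
```

```text
t: 7.32
ee_pos: [0.4818, 0.0426, 0.0926]
orientation: [2.36, 2.074, 0.0]
wrist_force: [-0.2, -1.2, -1.6]
width: 0.0113
[-0.23326737 -1.17683697 -1.57544086] [-0.24400567  0.09267445  0.04512287]
```

```bash

python3 -m inch '[0,0,0.001,0,0,0,0,0,0.002,0,0,0]'; python3 -m inch '[0,0,0,0,0,0,0,0,0,0,0,0,0,0,0,0,0,0,0,0,0,0,0,0]' 0.6;  python3 - <<'E'
from h import *
s=sense();print(s["wrist_force"],s["ft_torque"])
d=get_image("wrist"); 
f=d["frame"]
cv2.imwrite("pics/w6.png",cv2.resize(f,(768,576)))
d=get_image("side"); cv2.imwrite("pics/s6.png",cv2.resize(d["frame"][130:260,150:300],None,fx=4,fy=4,interpolation=cv2.INTER_CUBIC))
E
```

```text
t: 7.58
ee_pos: [0.4821, 0.0425, 0.091]
orientation: [2.36, 2.073, 0.002]
wrist_force: [-0.5, -1.1, 0.8]
width: 0.0111
t: 8.07
ee_pos: [0.4819, 0.0426, 0.0909]
orientation: [2.36, 2.073, 0.001]
wrist_force: [0.5, 0.8, 0.2]
width: 0.0508
[0.48681194 0.84659124 0.15977547] [-0.03819606  0.0122561  -0.00673118]
```

View pics/w6.png

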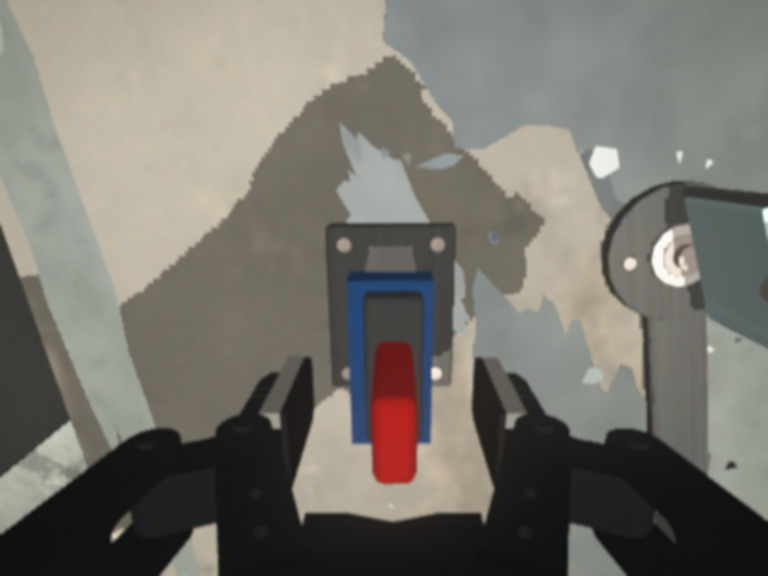

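View pics/s6.png

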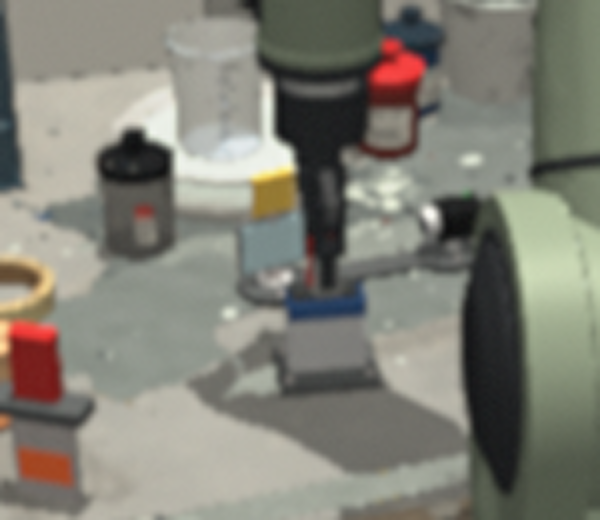

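```bash

python3 -m inch '[0,0,-0.03,0,0,0,0,0,-0.08,0,0,0,0,0,-0.13,0,0,0,0,0,-0.16,0,0,0]'; python3 - <<'E'
from h import *
s=sense();print(np.round(s["q"],3))
go([.615,-.04,.25],106)
E
```

```text
t: 8.68
ee_pos: [0.4821, 0.0427, 0.2532]
orientation: [2.359, 2.072, 0.004]
wrist_force: [-0.5, 0.0, -0.5]
width: 0.0512
[ 0.316  0.325 -0.654  1.912  0.237  0.978 -0.575]
now [0.4821 0.0427 0.2532] yaw 82.61 t 8.675
row [-0.0649, 0.1424, 0.0035] [0.0029, -0.0001, -0.4083]
```

```bash

python3 -m inch '[-0.02,0.05,0,0,0,-0.15,-0.04,0.1,0,0,0,-0.3,-0.065,0.142,0,0.003,0,-0.408,-0.065,0.142,0.003,0.003,0,-0.408,-0.065,0.142,0.003,0.003,0,-0.408]'; python3 - <<'E'
from h import *
import pickle
s=sense();print(np.round(s["q"],3),np.abs(s["joint_vel"]).max(),s["ee_pos"],yaw_of(s))
d=get_image("wrist"); pickle.dump((s,d),open("w7.pkl","wb"))
cv2.imwrite("pics/w7.png",cv2.resize(d["frame"],(768,576),interpolation=cv2.INTER_CUBIC))
E
```

```text
t: 9.3
ee_pos: [0.6137, -0.0398, 0.2474]
orientation: [-1.89, -2.506, 0.002]
wrist_force: [-0.5, 0.9, 0.6]
width: 0.0511
[ 0.41   0.562 -0.665  1.583  0.371  1.13  -0.063] 0.021823210835873456 [ 0.613722   -0.03976234  0.24741143] 105.96685248412675
```

View pics/w7.png

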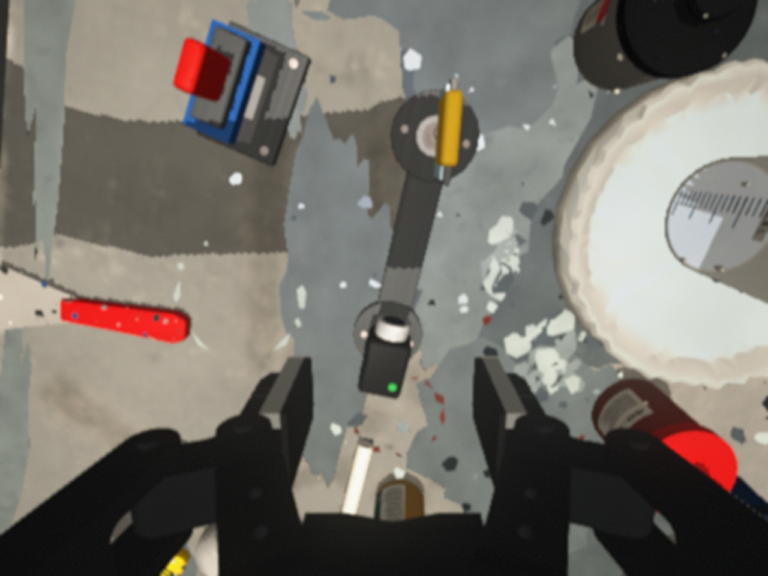

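```bash
python3 - <<'E'
from h import *
import pickle
s,d=pickle.load(open("w7.pkl","rb")); M=wristM(d,s)
f=d["frame"]; hsv=cv2.cvtColor(f,cv2.COLOR_BGR2HSV)
m=cv2.inRange(hsv,(18,150,80),(35,255,255)); k=np.zeros_like(m); k[45:120,280:320]=m[45:120,280:320]
c=max(cv2.findContours(k,cv2.RETR_EXTERNAL,cv2.CHAIN_APPROX_NONE)[0],key=cv2.contourArea)
print("px",cv2.minAreaRect(c))
for z in (.118,.105):
  P=np.array([onz(d,u,v,z,M)[:2] for u,v in c[:,0,:]])*1000
  r=cv2.minAreaRect(P.astype(np.float32));print(z,r); 
  q,_,_=0,0,0
  vx,vy,x0,y0=cv2.fitLine(P.astype(np.float32),cv2.DIST_L2,0,.01,.01).ravel(); print(np.degrees(np.arctan2(vy,vx))%180)
# screws on mirror disc & hub, lens
for n,u,v,z in [("screwL",404,128,.008),("screwR",466,143,.008),("diskL",391,135,.006),("diskR",479,135,.006),("diskT",433,91,.006),("lensTop",394,325,.055),("lens",394,322,.042),("camscrL",364,334,.008),("camscrR",413,340,.008)]:
  print(n,(onz(d,u/1.5,v/1.5,z,M)*1000).round(1))
a=cv2.resize(f[40:130,250:330],None,fx=6,fy=6,interpolation=cv2.INTER_CUBIC)
b=cv2.resize(f[190:270,225:285],None,fx=5,fy=5,interpolation=cv2.INTER_CUBIC)
H=np.zeros((540,780,3),np.uint8);H[:540,:480]=a;H[:400,480:]=b;cv2.imwrite("pics/w7z.png",H)
E
```

```text
px ((299.03448486328125, 84.9137954711914), (15.561335563659668, 50.44221878051758), 3.3664605617523193)
0.118 ((619.5595092773438, 49.82017517089844), (12.618051528930664, 38.641510009765625), 13.815245628356934)
102.56981
0.105 ((620.7413940429688, 50.86688232421875), (13.21882152557373, 40.481258392333984), 13.81518268585205)
102.56973
screwL [597.   49.6   8. ]
screwR [645.8  52.1   8. ]
diskL [588.9  42.1   6. ]
diskR [653.8  60.5   6. ]
diskT [610.6  80.8   6. ]
lensTop [628.6 -88.9  55. ]
lens [629.3 -91.1  42. ]
camscrL [ 610.9 -120.2    8. ]
camscrR [ 652.8 -113.9    8. ]
```

View pics/w7z.png

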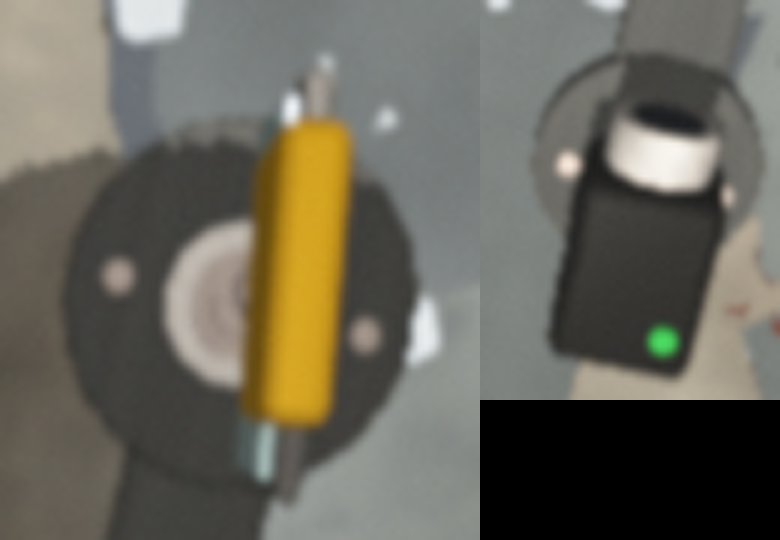

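```bash
python3 -c "
from h import *
go([.621,.0505,.2],102.7)"
```

```text
now [ 0.6137 -0.0394  0.2479] yaw 106.0 t 9.35
row [0.0844, 0.032, 0.0479] [-0.0026, -0.001, 0.0576]
```

```bash

python3 -m inch '[0.05,0.018,0.02,-0.002,-0.001,0.05,0.084,0.032,0.04,-0.002,-0.001,0.057,0.084,0.032,0.048,-0.002,-0.001,0.057,0.084,0.032,0.048,-0.002,-0.001,0.057]'; python3 - <<'E'
from h import *
s=sense();d=get_image("wrist");M=wristM(d,s); print(proj(d,[.621,.0505,.118],M))
cv2.imwrite("pics/w8.png",d["frame"])
go([.621,.0505,.087],102.7)
E
```

```text
t: 9.85
ee_pos: [0.6213, 0.0493, 0.1999]
orientation: [1.961, 2.454, -0.002]
wrist_force: [0.1, 0.2, 1.1]
width: 0.0514
(np.float64(261.5030639304834), np.float64(200.3164556838113))
now [0.6216 0.0487 0.2004] yaw 102.69 t 9.9
row [0.002, -0.0002, 0.1134] [-0.0, 0.0011, -0.0002]
```

View pics/w8.png

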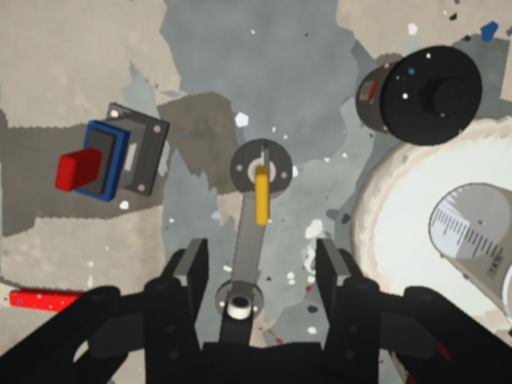

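```bash

python3 -m inch '[0.001,0,0.05,0,0.001,0,0.002,0,0.1,0,0.001,0,0.002,0,0.113,0,0.001,0,0.002,0,0.113,0,0.001,0]'; python3 - <<'E'
from h import *
s=sense();print(s["wrist_force"],s["ee_pos"],yaw_of(s))
d=get_image("wrist");
cv2.imwrite("pics/w9.png",d["frame"])
E
```

```text
t: 10.4
ee_pos: [0.6217, 0.0509, 0.0878]
orientation: [-1.962, -2.453, -0.001]
wrist_force: [0.7, 0.8, 0.9]
width: 0.0515
[0.67072641 0.80738907 0.87722685] [0.62168673 0.05092235 0.08775795] 102.67793350954166
```

View pics/w9.png

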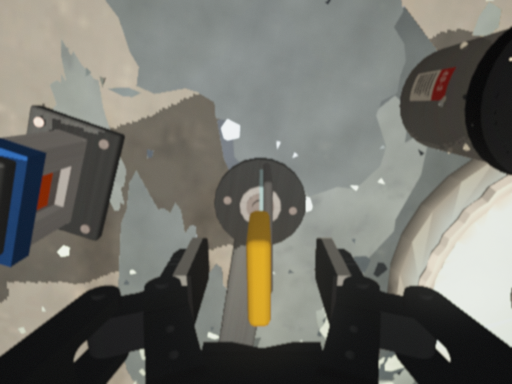

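```bash

python3 -m inch '[0,0,0,0,0,0,0,0,0,0,0,0,0,0,0,0,0,0,0,0,0,0,0,0]' 0 50; python3 - <<'E'
from h import *
s=sense();print(s["wrist_force"],s["ft_torque"],s["ee_pos"],yaw_of(s),s["width"])
go([.621,.0505,.0875],138.8)
E
```

```text
t: 10.95
ee_pos: [0.6208, 0.051, 0.0881]
orientation: [-1.962, -2.453, 0.001]
wrist_force: [-10.7, -2.3, 16.7]
width: 0.0092
[-10.68987471  -2.28971798  16.73934652] [-0.49449981  2.15371687  0.10938833] [0.62083768 0.05101545 0.08806504] 102.71037921853505 0.009156576622451647
now [0.6208 0.051  0.0881] yaw 102.71 t 10.95
row [-0.0005, 0.0, 0.0006] [-0.001, -0.0, -0.6299]
```

```bash

python3 -m inch '[0,-0.001,-0.001,0,0,-0.13,0,-0.001,-0.001,0,0,-0.27,0,-0.001,-0.001,0,0,-0.41,0,-0.001,-0.001,0,0,-0.54,0,-0.001,-0.001,0,0,-0.63]'; python3 -m inch '[0,0,0,0,0,0,0,0,0,0,0,0,0,0,0,0,0,0]'; python3 - <<'E'
from h import *
import pickle
s=sense();print(s["wrist_force"],s["ft_torque"],s["ee_pos"],yaw_of(s),s["width"])
d=get_image("wrist");pickle.dump((s,d),open("w10.pkl","wb"))
cv2.imwrite("pics/w10.png",cv2.resize(d["frame"],(768,576)))
E
```

```text
t: 11.58
ee_pos: [0.6202, 0.0508, 0.0882]
orientation: [-1.1, -2.942, 0.0]
wrist_force: [-2.3, -1.4, -0.6]
width: 0.0094
t: 11.95
ee_pos: [0.6202, 0.0508, 0.0882]
orientation: [-1.107, -2.94, 0.0]
wrist_force: [-5.5, -3.0, 6.4]
width: 0.0087
[-5.54420966 -2.95624145  6.43359278] [-0.59438644  0.92106644 -0.08159973] [0.62024251 0.05082757 0.08815253] 138.7169562214091 0.008746362922834943
```

View pics/w10.png

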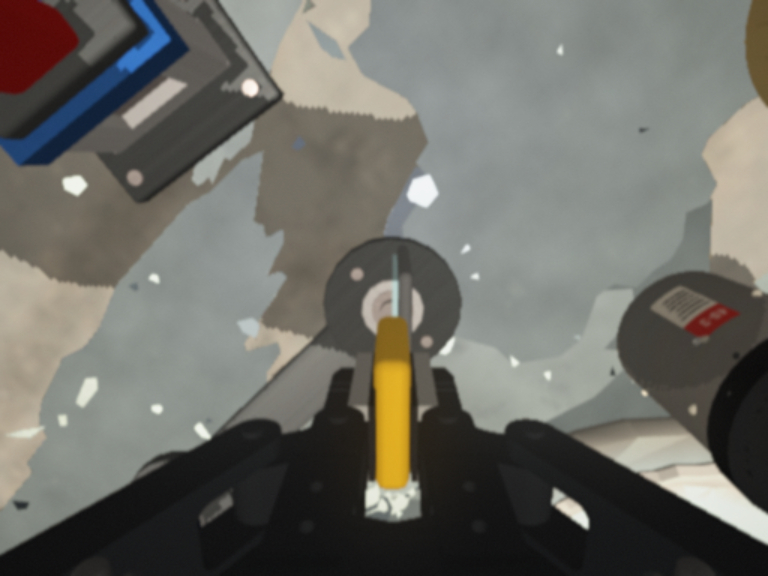

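```bash
python3 - <<'E'
from h import *
import pickle
s,d=pickle.load(open("w10.pkl","rb")); M=wristM(d,s)
a=onz(d,357/1.5,274/1.5,.008,M);b=onz(d,427/1.5,342/1.5,.008,M);print("axis w10",(a+b)/2,np.degrees(np.arctan2(*(b-a)[1::-1])))
s,d=pickle.load(open("w4.pkl","rb")); M=wristM(d,s)
L=onz(d,618/1.5,314/1.5,.042,M);print("lens w4",L)
ax=np.array([.6208,.0507]);mk=np.array([.4815,.0405])
for l in (L[:2],np.array([.629,-.0905])):
  b1=np.degrees(np.arctan2(*(l-ax)[::-1]))%360;b2=np.degrees(np.arctan2(*(mk-ax)[::-1]))%360
  print(np.linalg.norm(l-ax),b1,b2,"need tool yaw",(b1+b2)/2-90)
# sight line miss in current pose
t=sense(); n=np.radians(yaw_of(t)+90); 
for l in (L[:2],np.array([.629,-.0905])):
  b1=np.arctan2(*(l-ax)[::-1]); th=2*n-b1; r=mk-ax; print("miss",-np.sin(th)*r[0]+np.cos(th)*r[1])
E
```

```text
axis w10 [0.62226502 0.04941932 0.008     ] 3.051268612625588
lens w4 [ 0.62965173 -0.09050936  0.042     ]
0.1414865288641281 273.5869021953021 184.18790968715157 need tool yaw 138.88740594122686
0.141437901568144 273.32364226937347 184.18790968715157 need tool yaw 138.75577597826253
miss 0.0008192847674556008
miss 0.00017752683097794694
```

```bash
python3 -m inch '[0,0,0,0,0,0,0,0,0,0,0,0,0,0,0,0,0,0,0,0,0,0,0,0,0,0,0,0,0,0]'; python3 - <<'E'
from h import *
s=sense();print(s["wrist_force"],yaw_of(s),s["width"],np.abs(s["joint_vel"]).max())
d=get_image("top");cv2.imwrite("pics/t11.png",d["frame"])
d=get_image("side"); cv2.imwrite("pics/s11.png",cv2.resize(d["frame"][130:260,80:300],None,fx=3.5,fy=3.5,interpolation=cv2.INTER_CUBIC))
E
```

```text
t: 12.62
ee_pos: [0.6203, 0.0508, 0.0882]
orientation: [-1.107, -2.94, 0.0]
wrist_force: [-4.7, -3.4, 5.5]
width: 0.0089
[-4.74053225 -3.44406121  5.51319403] 138.72275821541126 0.008911822776286845 0.0021072473305806237
```

View pics/t11.png

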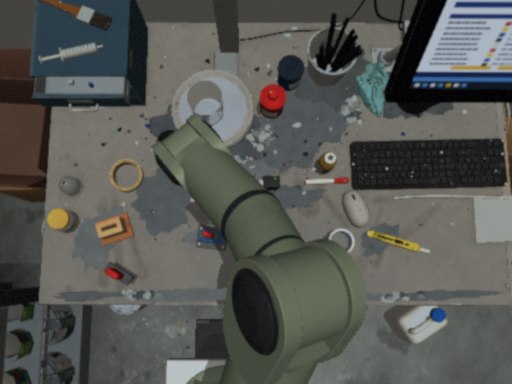

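View pics/s11.png

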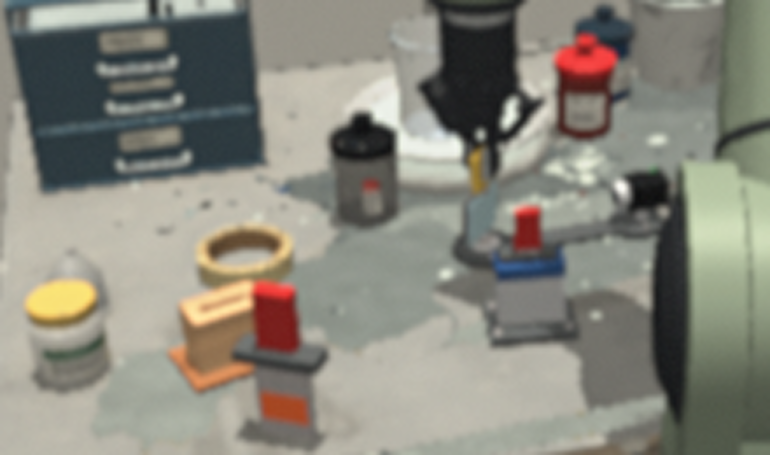

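The side view shows the gauge upright in the block with its red tab at about (527,228), and the gripper holding the yellow bar. In the top view, the things I can see stand where they started.

```bash
python3 -c "
from workcell import *
print(job_done())"
```

```text
the job is handed in; nothing more can be done
None
```

I took the small gauge out of its wooden stand, set it in the gap block's slot and let go. Then I gripped the mirror's yellow bar and turned the mirror about 36° (0.63 rad), and handed the job in at about 13 s while still holding it.

**Gauge:** the pictures after release show it upright with its shoulder on the blue top. The fingers had let go and were clear of it, and the blade met no noticeable force on the way in.

**Mirror angle:** the gripper's yaw was 138.7°. My estimate of the yaw needed was 138.8–138.9°, which puts the line of sight about 1 mm from the mark (15 mm allowed). This comes from measured positions of the axis, lens and mark; I had no view from the small camera itself. The last wrist picture gave a mirror axis about 2 mm away from the one I used, a small difference against the allowance.

**Hold:** the arm was still and the fingers were stopped on the bar, commanded to grip with 50 N. They read about 9 mm on the 10 mm bar. I did not measure the finger force directly.

**Bystanders:** everything visible in the last top view was where it started. The arm hid the scraper and the bottle in that view. The bottle shows undisturbed in the side view, but I did not see the scraper again after the gripper passed over toward the mirror; it never came down near it.

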